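# Carry the row of balancing cones over to the run rack in sequence

### The arm

A 7-joint arm with a two-finger parallel gripper is mounted at the origin on the work surface. World frame = base frame: x ahead of the robot, y to its left, z up, the work surface at z = 0. Lengths are in m, angles in rad, forces in N, time in s.
With the tool pointing down it reaches from about 0.4 to 0.85 m from the base axis. Payload 10.4 kg.
Tool frame: the origin (TCP) lies midway between the tips of the shut fingers; the grasp point (between the pads) lies 19 mm behind it; z points along the fingers, y is the line along which they close (so a half turn about z gives the same grasp; the last joint's range is limited). The gripper opens to 87 mm and grips with 3 to 60 N. Pads are 19 mm wide; open, the fingers measure 117 mm over their backs; the gripper's body (75 mm by 190 mm) begins 51 mm behind the grasp point.
Start: joints at [-1.157, 0.332, -0.065, 1.46, 0.022, 1.35, -0.088], TCP at [0.264, 0.566, 0.199] pointing down, gripper open.
Joint ranges: [-2.6, 2.6], [-0.5, 2.12], [-1.47, 1.34], [0.16, 2.42], [-1.27, 4.41], [0.06, 2.06], [-2.6, 2.6]. Speed limits (rad/s): [2.22, 2.22, 2.79, 2.79, 3.14, 3.14, 3.14].

### API

Orientations are given as a unit quaternion [x, y, z, w].
In Python, from bench import r gives the robot as it stands.
- The arm moves only by the tool arm_command, never from a script. Its arguments are lists of equal length, an entry for each row: "xyz": the shift along the world's x, y, z in m, a list of three; "rot": the turn, a rotation vector about the world's x, y, z in rad, a list of three. In form: {"xyz": [[tx, ty, tz], ...], "rot": [[ax, ay, az], ...]}. A call has 1 to 20 rows; each row is the pose to reach, as a shift and turn from the pose commanded when the call began; what a row does not reach only later rows make up. A row lasts 1/12 s, in which the tool goes at most 41.7 mm and 7.16 degrees, less where a joint would pass 70% of its speed; a pose out of reach is approached as far as the arm can. A call with a gripper value outside its range is refused whole. "grip" is the opening, from 0 (shut) to 1 (fully open), set as the call begins (left out, the last holds). The fingers move at their own pace and stop on an object; "squeeze" is the grip in N (left out, the last holds). Time passes only in rows, so rows that repeat a pose let the fingers close. It gives the time, the measured TCP pose, the force, the opening and the grip force at its end, in the units of the state.
- r.read_state(): the state, without advancing time (a new reading comes with each control period).
- r.camera(name): name is "side" or "top"; returns the picture (400x640x3 uint8, red, green, blue); there is no depth.
- r.camera_model(name): a dict with "fx", "fy", "cx", "cy" (pixels), "T" (4x4, takes a point from camera to world coordinates). Camera axes: x right, y up, looking along -z (the intrinsics and any distortion apply to the point x, -y, -z); pixel columns grow to the right and rows downward; lengths in m; the calibration is good to about 2 mm. A picture is of the moment at which its call begins. camera_model takes no time and is no camera call.
- r.close_job(): hands the job in; it is judged then, once.
Trained networks look in the newest picture that a camera, given by its name, has taken for a name from the list of things; names that differ only in an ending like _2 or _b are one class to them, and where a whole thing is asked for, a point or a joint stands for the part that bears it (a point fixed in the world has none). Each returns a list of dicts, best first, with "conf" (0 to 1); they miss things now and then, are a little off and sometimes report something else, mostly with a low value. They report only what shows in the picture. A call takes as long as a camera call. They do not tell look-alikes from the thing itself.
- r.look_for(label, camera): "at" ([x, y, z] in m, in the coordinates of the camera as it stood for that picture, good to about 4 mm: the middle of the surface that is visible of it).
- r.spot_point(label, camera): "at" ([x, y, z] in m, in the coordinates of the camera as it stood for that picture, good to about 4 mm: a listed point, or the origin of a listed thing).
The state is a dict: "time": time; "joint_positions": joint angles; "joint_vel": joint speeds; "joint_torque": joint torques, N m; "ee_pos": TCP position; "eef_rot": TCP orientation; "ft_force": force on the tool from outside, world axes, zero at the start; "torque": the same for the moment, N m; "width": finger opening in m; "grip_force": force on a finger pad.
Only numpy, scipy, OpenCV 4.12 (cv2) and the standard library are available. Lean on these libraries where they do the work, as an engineer would, in place of code of your own. Each camera call takes 0.05 s, during which the arm holds its last target. There are 200 camera calls.

### The job

The four cast-iron cones stand on the old rack in the sequence of the next balancing run, first cone at the robot's left. Move them to the empty run rack in that same sequence counted from the stop post: the cone now at the robot's left end goes on the peg next to the stop post, the next one beside it, and so on. Leave every cone upright, fully down over its peg and never tip one over.

Things in the scene. Friction and masses are not known exactly. Their poses are not given: they have to be found in the camera images.
- cone_small: The small of four grey cast-iron cones, 58 mm tall: a cylindrical foot 36 mm across and 18 mm high, a taper, and on top a plain shank 24 mm in diameter, 28 mm tall, to grip. Underside: a socket 26 mm wide, 18 mm deep, that goes over a peg with 8 mm play all round. Starts upright on the old rack. Origin: centre of the underside; z up. About 0.2 kg.
- cone_medium: The medium of four grey cast-iron cones, 62 mm tall: a cylindrical foot 46 mm across and 18 mm high, a taper, and on top a plain shank 24 mm in diameter, 28 mm tall, to grip. Underside: a socket 26 mm wide, 18 mm deep, that goes over a peg with 8 mm play all round. Starts upright on the old rack. Origin: centre of the underside; z up. About 0.32 kg.
- cone_large: The large of four grey cast-iron cones, 66 mm tall: a cylindrical foot 56 mm across and 18 mm high, a taper, and on top a plain shank 24 mm in diameter, 28 mm tall, to grip. Underside: a socket 26 mm wide, 18 mm deep, that goes over a peg with 8 mm play all round. Starts upright on the old rack. Origin: centre of the underside; z up. About 0.48 kg.
- cone_largest: The largest of four grey cast-iron cones, 70 mm tall: a cylindrical foot 66 mm across and 18 mm high, a taper, and on top a plain shank 24 mm in diameter, 28 mm tall, to grip. Underside: a socket 26 mm wide, 18 mm deep, that goes over a peg with 8 mm play all round. Starts upright on the old rack. Origin: centre of the underside; z up. About 0.68 kg.
- peg_a: The old rack's place under the small cone at the start: fixed steel disc 76 mm across, 4 mm thick, with a 10 mm peg 13 mm tall. The old rack is a grey bar 400 x 84 x 15 mm, crosswise before the robot, its four like places in a row 84 mm apart. Origin: centre of the disc's underside, 15 mm above the table; y along the rack to the robot's left, x away from the robot.
- peg_b: The old rack's place under the medium cone at the start: fixed steel disc 76 mm across, 4 mm thick, with a 10 mm peg 13 mm tall. The old rack is a grey bar 400 x 84 x 15 mm, crosswise before the robot, its four like places in a row 84 mm apart. Origin: centre of the disc's underside, 15 mm above the table; y along the rack to the robot's left, x away from the robot.
- peg_c: The old rack's place under the large cone at the start: fixed steel disc 76 mm across, 4 mm thick, with a 10 mm peg 13 mm tall. The old rack is a grey bar 400 x 84 x 15 mm, crosswise before the robot, its four like places in a row 84 mm apart. Origin: centre of the disc's underside, 15 mm above the table; y along the rack to the robot's left, x away from the robot.
- peg_d: The old rack's place under the largest cone at the start: fixed steel disc 76 mm across, 4 mm thick, with a 10 mm peg 13 mm tall. The old rack is a grey bar 400 x 84 x 15 mm, crosswise before the robot, its four like places in a row 84 mm apart. Origin: centre of the disc's underside, 15 mm above the table; y along the rack to the robot's left, x away from the robot.
- run_rack: Grey bar 400 (y) x 84 x 15 mm, fixed, crosswise, nearer or farther than the old rack. Four empty places at y = 126, 42, -42, -126 mm, x = 0: steel disc, top 19 mm above the table (there a seated cone's underside rests), with a 10 mm peg up to 32 mm. Origin: centre of the bar's underside, on the table; y to the robot's left, x away from the robot.
- stop_post: Brass bollard 30 mm in diameter, 45 mm tall, fixed on either end of the run rack, 183 mm from the rack's centre and 57 mm from the centre of the nearest place; the other end has only a flat dark cap 6 mm thick. Origin: centre of its underside, 15 mm above the table.
There are look-alikes about, which are no part of the job. Leave any pink look-alike of the cone_largest alone.

How it is judged:
By the outcome, as a careful person would: the job done as asked, in the order asked, and still so for the second after the job is handed in, with the robot touching nothing.
It also fails if it takes over 90 s, if anything falls off the work surface, if the arm or the gripper's body presses on something with over 40 N, if the wrist force passes 120 N, or if a joint passes its speed limit or range.

## Working session

There is one attempt and no reset: what is moved stays moved. The work goes in short steps, Python scripts to look and compute and a tool call to move; the robot and the scene stay as the last step left them, time stands still between calls to the robot, and variables do not carry over. Pictures are saved under pics/ and viewed, at most 14 in all, crops included, and the job is handed in when it is done.

Besides the shell and the picture viewer there is one more tool, called as a command line: name --argument value ..., lists and objects as JSON in quotes. arm_command: Moves the arm, as the interface text tells. Its arguments: {"type":"object","properties":{"xyz":{"type":"array"},"rot":{"type":"array"},"grip":{"type":"number"},"squeeze":{"type":"number"}},"required":["xyz","rot"]}

```bash
mkdir -p pics; ls; cat > h.py <<'E'
import numpy as np, cv2
from bench import r
def snap(n,f):
    im=r.camera(n); cv2.imwrite('pics/'+f,cv2.cvtColor(im,cv2.COLOR_RGB2BGR)); return im
def w(n,p):
    T=np.array(r.camera_model(n)['T']); return (T@np.r_[p,1])[:3]
def ray(n,u,v,z):
    m=r.camera_model(n);T=np.array(m['T'])
    d=T[:3,:3]@np.array([(u-m['cx'])/m['fx'],-(v-m['cy'])/m['fy'],-1]);o=T[:3,3]
    return o+d*(z-o[2])/d[2]
E
python3 - <<'E'
from h import *
np.set_printoptions(precision=3,suppress=True)
for c in ['top','side']:
    snap(c,c+'0.png'); print(c,{k:(np.round(v,3).tolist() if k=='T' else v) for k,v in r.camera_model(c).items()})
    for l in ['cone_small','cone_medium','cone_large','cone_largest','run_rack','stop_post','peg_a']:
        print(l,[(w(c,d['at']),round(d['conf'],2)) for d in r.spot_point(l,c)])
s=r.read_state();print(s)
E
```

```text
pics
top {'fx': 485.2680587752471, 'fy': 485.2680587752471, 'cx': 321.4749534431849, 'cy': 203.5974703925617, 'T': [[-0.132, 0.97, -0.202, 0.277], [-0.991, -0.13, 0.027, -0.01], [-0.0, 0.204, 0.979, 1.017], [0.0, 0.0, 0.0, 1.0]]}
cone_small [(array([ 0.441, -0.082,  0.019]), 0.76)]
cone_medium [(array([0.46 , 0.08 , 0.015]), 0.86)]
cone_large [(array([ 0.458, -0.005,  0.016]), 0.91)]
cone_largest [(array([ 0.368, -0.316,  0.004]), 0.79), (array([ 0.433, -0.162,  0.018]), 0.67), (array([ 0.311, -0.144,  0.003]), 0.59), (array([ 0.281, -0.254, -0.   ]), 0.57)]
run_rack [(array([ 0.644,  0.067, -0.004]), 0.96)]
stop_post [(array([0.636, 0.249, 0.01 ]), 0.65), (array([0.461, 0.087, 0.016]), 0.28)]
peg_a [(array([0.46 , 0.088, 0.012]), 0.97), (array([0.45 , 0.   , 0.013]), 0.66), (array([ 0.433, -0.164,  0.02 ]), 0.59), (array([ 0.438, -0.17 ,  0.017]), 0.47)]
side {'fx': 370.8620867969926, 'fy': 370.8620867969926, 'cx': 324.89245131990543, 'cy': 207.25094761325653, 'T': [[0.983, 0.076, -0.17, 0.368], [-0.185, 0.494, -0.85, -0.64], [0.019, 0.866, 0.499, 0.404], [0.0, 0.0, 0.0, 1.0]]}
cone
[... 423 characters left out ...]
op_post [(array([0.63 , 0.247, 0.01 ]), 0.76)]
peg_a [(array([ 0.441, -0.083,  0.01 ]), 0.91), (array([ 0.449, -0.005,  0.012]), 0.62), (array([ 0.433, -0.163,  0.012]), 0.58), (array([0.458, 0.082, 0.014]), 0.46)]
{'time': 0.8, 'joint_positions': array([-1.157,  0.332, -0.065,  1.46 ,  0.022,  1.35 , -0.088]), 'joint_vel': array([ 0.001, -0.001, -0.   ,  0.   ,  0.001, -0.   , -0.001]), 'joint_torque': array([ -0.   , -62.299,   0.025, -39.011,  -0.061,   0.032,   0.   ]), 'ee_pos': array([0.264, 0.566, 0.199]), 'eef_rot': array([0.217, 0.976, 0.   , 0.   ]), 'ft_force': array([-0.678, -0.499,  0.278]), 'torque': array([0.005, 0.02 , 0.001]), 'grip_force': 0.0, 'width': 0.08727782150299473}
```

View pics/top0.png

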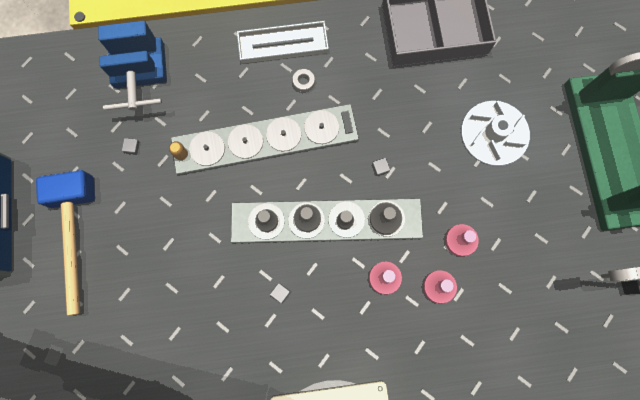

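View pics/side0.png

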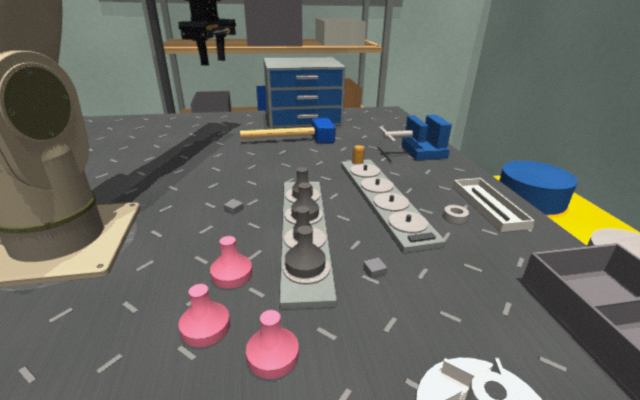

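The top view shows the old rack with, from the robot's left, medium (264,214), large (306,211), small (346,216) and largest (389,211). The run rack is farther away, with the stop post at the robot's left at (177,150). The three pink look-alikes lie nearer the robot, off the racks. Next I measure the pegs and shanks.

```bash
python3 - <<'E'
from h import *
np.set_printoptions(precision=4,suppress=True)
g=cv2.imread('pics/top0.png',0)
# run-rack discs
m=(g>205).astype(np.uint8)
cs,_=cv2.findContours(m,cv2.RETR_EXTERNAL,cv2.CHAIN_APPROX_NONE)
for c in cs:
    if 300<cv2.contourArea(c)<2000:
        (x,y),a,t=cv2.fitEllipse(c)
        if 80<y<250 and 170<x<430: print('disc',round(x,1),round(y,1),np.round(a,1),ray('top',x,y,.019))
# shank tops: template-free, crops enlarged
b=cv2.resize(cv2.imread('pics/top0.png')[190:250,225:430],None,fx=3.9,fy=3.9,interpolation=cv2.INTER_CUBIC)
cv2.imwrite('pics/crop0.png',b)
for n,u,v,z in [('med',264,214,.081),('lar',306,211,.085),('sml',346,216,.077),('lst',389,211,.089)]: print(n,ray('top',u,v,z))
E
```

```text
disc 205.2 148.3 [31.7 39.3] [0.6365 0.1953 0.019 ]
disc 244.8 140.4 [32.4 34.8] [0.6428 0.1089 0.019 ]
med [0.4642 0.0795 0.081 ]
lar [ 0.4585 -0.0029  0.085 ]
sml [ 0.4397 -0.0796  0.077 ]
lst [ 0.4363 -0.1631  0.089 ]
```

View pics/crop0.png

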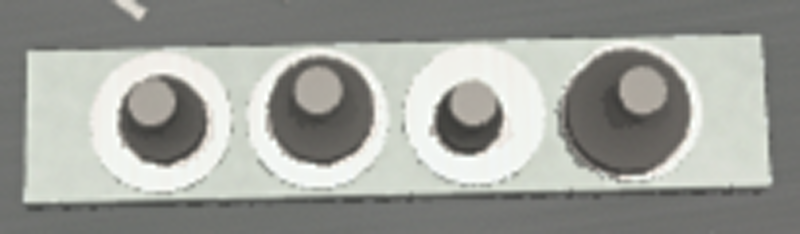

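The crop shows four light shank tops. In full-image pixels they are at (264.0,215.6), (307.1,212.8), (346.0,216.2) and (389.9,213.1), and the foot sizes confirm medium, large, small, largest.

```bash
python3 - <<'E'
from h import *
np.set_printoptions(precision=4,suppress=True)
im=cv2.imread('pics/top0.png'); g=im.min(2)
P=[]
for u,v in [(206,148),(245,141),(284,133),(322,126)]:
    m=np.zeros_like(g); cv2.circle(m,(u,v),25,255,-1)
    t=((g>215)&(m>0)).astype(np.uint8); t=cv2.morphologyEx(t,cv2.MORPH_OPEN,np.ones((5,5)))
    c=max(cv2.findContours(t,0,1)[0],key=cv2.contourArea); h=cv2.convexHull(c); (x,y),a,_=cv2.fitEllipse(h)
    # peg: darkest in the disc, top at .032
    s=np.zeros_like(g); cv2.circle(s,(int(x),int(y)),9,1,-1); ys,xs=np.nonzero((g<140)&(s>0))
    P.append(ray('top',x,y,.019)); print((round(x,1),round(y,1)),np.round(a,1),P[-1],'peg',ray('top',xs.mean(),ys.mean(),.027))
P=np.array(P); print('gaps',np.linalg.norm(np.diff(P,axis=0)[:,:2],axis=1),'centre',P.mean(0))
Q=[ray('top',u,v,z) for u,v,z in [(264,215.6,.081),(307.1,212.8,.085),(346,216.2,.077),(389.9,213.1,.089)]]
print(np.array(Q))
E
```

```text
(206.3, 147.9) [32.4 34.7] [0.6369 0.1928 0.019 ] peg [0.6353 0.1919 0.027 ]
(244.8, 140.6) [32.3 34.2] [0.6424 0.1089 0.019 ] peg [0.6404 0.1087 0.027 ]
(283.1, 133.5) [32.3 34.6] [0.6474 0.0253 0.019 ] peg [0.6462 0.0251 0.027 ]
(321.2, 126.4) [32.1 33.9] [ 0.6527 -0.0587  0.019 ] peg [ 0.6511 -0.0584  0.027 ]
gaps [0.0841 0.0838 0.0842] centre [0.6448 0.0671 0.019 ]
[[ 0.4611  0.0799  0.081 ]
 [ 0.4546 -0.0046  0.085 ]
 [ 0.4393 -0.0796  0.077 ]
 [ 0.4319 -0.1642  0.089 ]]
```

arm_command --xyz '[[0.02, -0.04, 0], [0.04, -0.08, 0], [0.06, -0.12, 0], [0.08, -0.16, 0], [0.1, -0.2, 0], [0.12, -0.24, 0], [0.14, -0.28, 0], [0.15, -0.32, 0], [0.16, -0.36, 0], [0.17, -0.39, 0], [0.18, -0.42, 0], [0.19, -0.45, 0], [0.2, -0.48, 0], [0.2, -0.487, 0], [0.2, -0.487, 0], [0.2, -0.487, 0]]' --rot '[[0, 0, -0.1], [0, 0, -0.2], [0, 0, -0.3], [0, 0, -0.4], [0, 0, -0.5], [0, 0, -0.6], [0, 0, -0.7], [0, 0, -0.8], [0, 0, -0.9], [0, 0, -1.0], [0, 0, -1.1], [0, 0, -1.18], [0, 0, -1.18], [0, 0, -1.18], [0, 0, -1.18], [0, 0, -1.18]]' --grip 0.7 --squeeze 40

```text
time: 2.13
ee_pos: [0.4642, 0.0799, 0.1991]
eef_rot: [0.723, 0.691, 0.0, -0.0]
ft_force: [-0.0, 1.3, -0.0]
width: 0.0609
grip_force: 0.0
```

arm_command --xyz '[[-0.003, 0, -0.03], [-0.003, 0, -0.06], [-0.003, 0, -0.09], [-0.003, 0, -0.11], [-0.003, 0, -0.125], [-0.003, 0, -0.135], [-0.003, 0, -0.144], [-0.003, 0, -0.144], [-0.003, 0, -0.144]]' --rot '[[0, 0, 0], [0, 0, 0], [0, 0, 0], [0, 0, 0], [0, 0, 0], [0, 0, 0], [0, 0, 0], [0, 0, 0], [0, 0, 0]]'

```text
time: 2.88
ee_pos: [0.4615, 0.0799, 0.0552]
eef_rot: [0.723, 0.691, 0.0, 0.0]
ft_force: [0.0, 0.3, 0.2]
width: 0.0609
grip_force: 0.0
```

```bash
python3 - <<'E'
from h import *
im=snap('side','s1.png'); cv2.imwrite('pics/s1c.png',cv2.resize(cv2.imread('pics/s1.png')[120:320,220:440],None,fx=3,fy=3))
E
```

```text
(no output)
```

View pics/s1c.png

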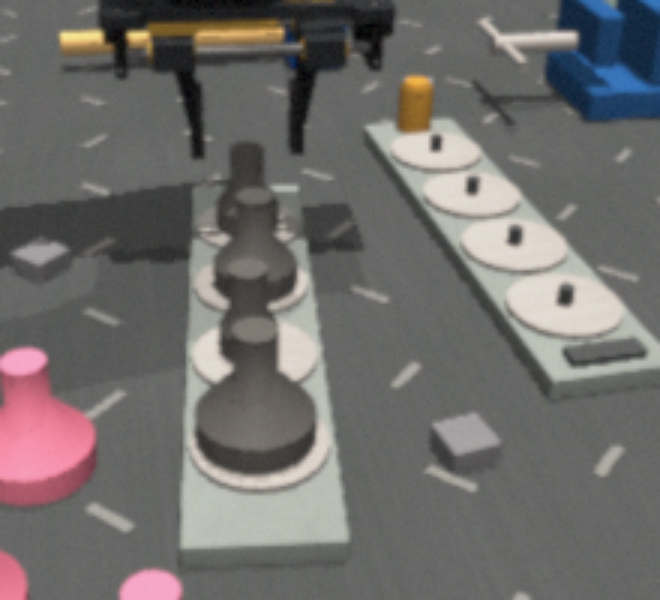

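The fingers straddle the medium cone's shank. Their tips, at crop (197,155) and (297,150), look higher than expected, so I check by projection.

```bash
python3 - <<'E'
from h import *
m=r.camera_model('side');T=np.linalg.inv(np.array(m['T']))
for n,p in [('tcp',(.4615,.0799,.055)),('tipL',(.426,.0799,.055)),('tipR',(.497,.0799,.055)),('conetop',(.461,.08,.081)),('discmed',(.461,.08,.019)),('lar top',(.4546,-.0046,.085))]:
    q=T[:3]@np.r_[p,1]; u=m['cx']+m['fx']*q[0]/-q[2]; v=m['cy']-m['fy']*q[1]/-q[2]
    print(n,round(u,1),round(v,1),'crop',round((u-220)*3),round((v-120)*3))
E
```

```text
tcp 302.5 179.5 crop 248 179
tipL 286.1 180.6 crop 198 182
tipR 318.7 178.5 crop 296 176
conetop 302.2 168.5 crop 247 145
discmed 302.5 194.3 crop 247 223
lar top 304.7 184.6 crop 254 194
```

The tips sit about 20 mm above the shut-finger TCP, which fits a linkage gripper whose tips drop as it closes. I close it and check.

arm_command --xyz '[[0, 0, 0], [0, 0, 0], [0, 0, 0], [0, 0, 0], [0, 0, 0], [0, 0, 0], [0, 0, 0]]' --rot '[[0, 0, 0], [0, 0, 0], [0, 0, 0], [0, 0, 0], [0, 0, 0], [0, 0, 0], [0, 0, 0]]' --grip 0 --squeeze 40

```text
time: 3.52
ee_pos: [0.4613, 0.0794, 0.055]
eef_rot: [0.723, 0.691, 0.0, -0.0]
ft_force: [-2.6, -0.6, 1.7]
width: 0.0221
grip_force: 23.5
```

```bash
python3 - <<'E'
from h import *
im=snap('side','s2.png'); cv2.imwrite('pics/s2c.png',cv2.resize(cv2.imread('pics/s2.png')[120:240,250:370],None,fx=4,fy=4))
E
```

```text
(no output)
```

View pics/s2c.png

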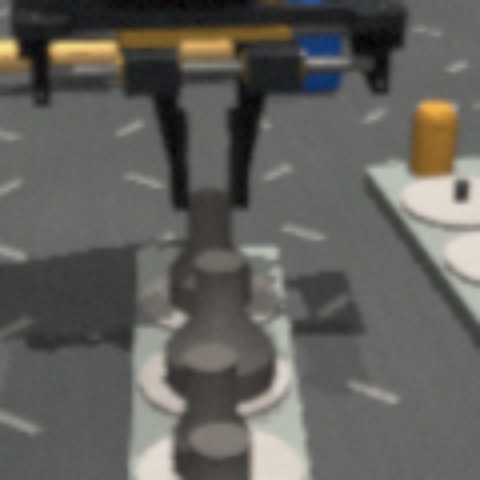

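The tips reach only about 8 mm below the shank top, so they are higher than the stated TCP suggests. I reopen, go 10 mm lower and close again.

arm_command --xyz '[[0, 0, 0], [0, 0, 0], [0, 0, 0], [0, 0, -0.004], [0, 0, -0.008], [0, 0, -0.01], [0, 0, -0.01]]' --rot '[[0, 0, 0], [0, 0, 0], [0, 0, 0], [0, 0, 0], [0, 0, 0], [0, 0, 0], [0, 0, 0]]' --grip 0.5

```text
time: 4.15
ee_pos: [0.4609, 0.0792, 0.0442]
eef_rot: [0.723, 0.691, -0.001, -0.0]
ft_force: [0.4, 0.9, -0.2]
width: 0.0428
grip_force: 0.0
```

arm_command --xyz '[[0, 0, 0], [0, 0, 0], [0, 0, 0], [0, 0, 0], [0, 0, 0], [0, 0, 0], [0, 0, 0], [0, 0, 0]]' --rot '[[0, 0, 0], [0, 0, 0], [0, 0, 0], [0, 0, 0], [0, 0, 0], [0, 0, 0], [0, 0, 0], [0, 0, 0]]' --grip 0 --squeeze 30

```text
time: 4.82
ee_pos: [0.4613, 0.0794, 0.045]
eef_rot: [0.723, 0.691, 0.0, -0.0]
ft_force: [-1.8, 0.1, 2.8]
width: 0.023
grip_force: 30.0
```

```bash
python3 - <<'E'
from h import *
im=snap('side','s3.png'); cv2.imwrite('pics/s3c.png',cv2.resize(cv2.imread('pics/s3.png')[140:220,260:340],None,fx=6,fy=6))
E
```

```text
(no output)
```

View pics/s3c.png

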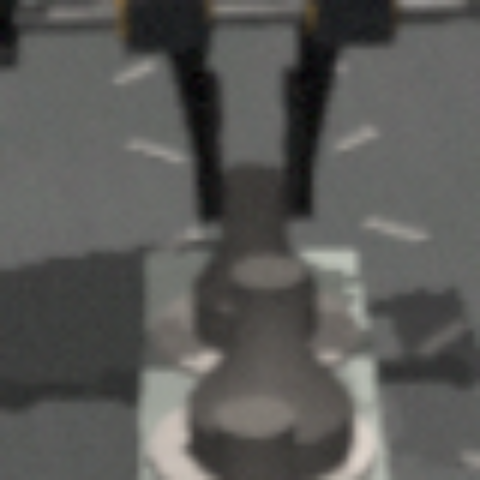

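The fingers now overlap the shank by about 17 mm, with the width reading 23 mm. I test the lift.

arm_command --xyz '[[0, 0, 0.005], [0, 0, 0.012], [0, 0, 0.025], [0, 0, 0.04], [0, 0, 0.055], [0, 0, 0.065], [0, 0, 0.065], [0, 0, 0.065], [0, 0, 0.065]]' --rot '[[0, 0, 0], [0, 0, 0], [0, 0, 0], [0, 0, 0], [0, 0, 0], [0, 0, 0], [0, 0, 0], [0, 0, 0], [0, 0, 0]]' --squeeze 45

```text
time: 5.62
ee_pos: [0.4609, 0.0793, 0.1093]
eef_rot: [0.723, 0.691, -0.0, -0.0]
ft_force: [0.9, -0.6, -3.7]
width: 0.0225
grip_force: 45.0
```

```bash
python3 - <<'E'
from h import *
im=snap('side','s4.png'); cv2.imwrite('pics/s4c.png',cv2.resize(cv2.imread('pics/s4.png')[100:240,230:410],None,fx=4,fy=4))
E
```

```text
(no output)
```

View pics/s4c.png

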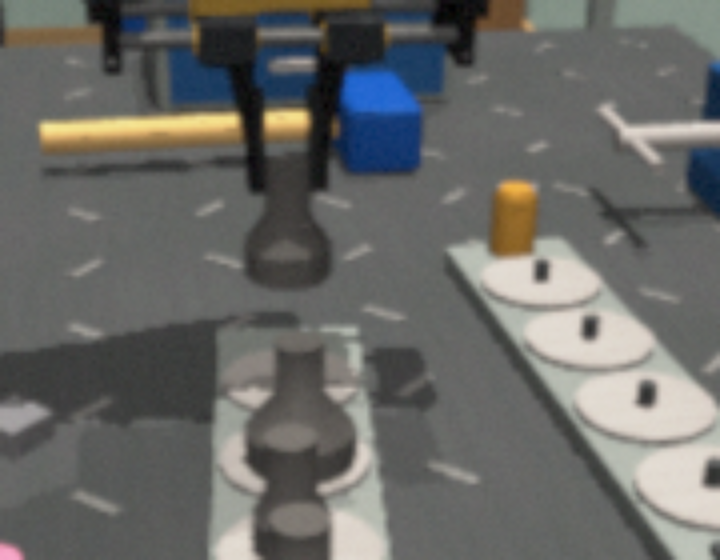

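The lift is good and the cone hangs upright, at crop (288,240). I move it over the first peg, next to the post.

arm_command --xyz '[[0.01, 0.006, 0], [0.03, 0.02, 0], [0.055, 0.036, 0], [0.08, 0.052, 0], [0.105, 0.068, 0], [0.13, 0.084, 0], [0.15, 0.097, 0], [0.167, 0.107, 0], [0.175, 0.113, 0], [0.175, 0.113, 0], [0.175, 0.113, 0], [0.175, 0.113, 0], [0.175, 0.113, -0.02], [0.175, 0.113, -0.035]]' --rot '[[0, 0, 0], [0, 0, 0], [0, 0, 0], [0, 0, 0], [0, 0, 0], [0, 0, 0], [0, 0, 0], [0, 0, 0], [0, 0, 0], [0, 0, 0], [0, 0, 0], [0, 0, 0], [0, 0, 0], [0, 0, 0]]'

```text
time: 6.83
ee_pos: [0.6362, 0.1917, 0.0749]
eef_rot: [0.723, 0.69, 0.001, 0.0]
ft_force: [-0.4, 0.2, -4.7]
width: 0.0227
grip_force: 45.0
```

arm_command --xyz '[[0, 0, -0.008], [0, 0, -0.015], [0, 0, -0.021], [0, 0, -0.026], [0, 0, -0.029], [0, 0, -0.029], [0, 0, -0.029]]' --rot '[[0, 0, 0], [0, 0, 0], [0, 0, 0], [0, 0, 0], [0, 0, 0], [0, 0, 0], [0, 0, 0]]'

```text
time: 7.42
ee_pos: [0.6366, 0.1924, 0.0463]
eef_rot: [0.723, 0.691, 0.0, 0.0]
ft_force: [-0.1, -0.7, -4.1]
width: 0.0226
grip_force: 45.0
```

```bash
python3 - <<'E'
from h import *
im=snap('side','s5.png'); cv2.imwrite('pics/s5c.png',cv2.resize(cv2.imread('pics/s5.png')[110:230,310:450],None,fx=5,fy=5))
E
```

```text
(no output)
```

View pics/s5c.png

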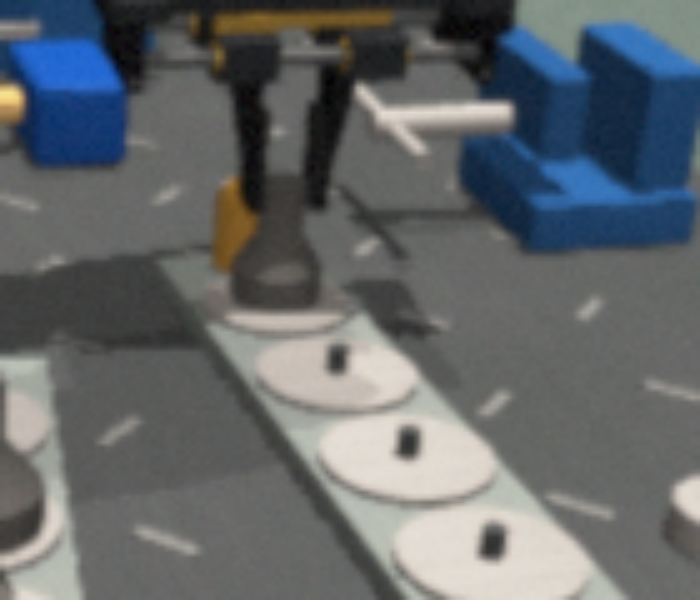

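The cone sits over the first peg beside the brass post, about 1 mm above the disc. I set it down, release, and go to the large cone.

arm_command --xyz '[[0, 0, -0.001], [0, 0, -0.001]]' --rot '[[0, 0, 0], [0, 0, 0]]'

```text
time: 7.63
ee_pos: [0.6366, 0.1924, 0.0452]
eef_rot: [0.723, 0.691, 0.0, 0.0]
ft_force: [0.1, 0.4, -2.1]
width: 0.0222
grip_force: 45.0
```

arm_command --xyz '[[0, 0, 0], [0, 0, 0], [0, 0, 0], [0, 0, 0], [0, 0, 0.02], [0, 0, 0.045], [0, 0, 0.07], [-0.02, -0.022, 0.07], [-0.045, -0.05, 0.07], [-0.07, -0.076, 0.07], [-0.095, -0.103, 0.07], [-0.12, -0.13, 0.07], [-0.145, -0.158, 0.07], [-0.165, -0.18, 0.07], [-0.176, -0.192, 0.07], [-0.182, -0.197, 0.07], [-0.182, -0.197, 0.07], [-0.182, -0.197, 0.07], [-0.182, -0.197, 0.07]]' --rot '[[0, 0, 0], [0, 0, 0], [0, 0, 0], [0, 0, 0], [0, 0, 0], [0, 0, 0], [0, 0, 0], [0, 0, 0], [0, 0, 0], [0, 0, 0], [0, 0, 0], [0, 0, 0], [0, 0, 0], [0, 0, 0], [0, 0, 0], [0, 0, 0], [0, 0, 0], [0, 0, 0], [0, 0, 0]]' --grip 0.6

```text
time: 9.22
ee_pos: [0.4553, -0.0035, 0.1152]
eef_rot: [0.723, 0.691, 0.0, 0.0]
ft_force: [-0.7, -0.4, 0.0]
width: 0.0525
grip_force: 0.0
```

```bash
python3 - <<'E'
from h import *
print(r.read_state()['ee_pos'])
im=snap('side','s6.png'); cv2.imwrite('pics/s6c.png',cv2.resize(cv2.imread('pics/s6.png')[110:270,250:450],None,fx=3.5,fy=3.5))
E
```

```text
[ 0.45531913 -0.00351428  0.11518809]
```

View pics/s6c.png

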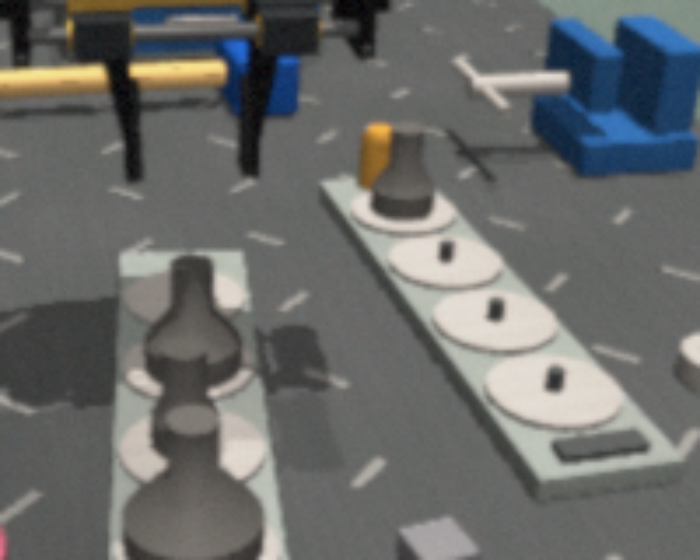

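The medium cone stands upright on the first place, at crop (403,180). The gripper is centred over the large cone, so I descend and grip.

arm_command --xyz '[[-0.001, -0.001, -0.02], [-0.001, -0.001, -0.038], [-0.001, -0.001, -0.053], [-0.001, -0.001, -0.063], [-0.001, -0.001, -0.067], [-0.001, -0.001, -0.067], [-0.001, -0.001, -0.067]]' --rot '[[0, 0, 0], [0, 0, 0], [0, 0, 0], [0, 0, 0], [0, 0, 0], [0, 0, 0], [0, 0, 0]]'

```text
time: 9.85
ee_pos: [0.4539, -0.0055, 0.0484]
eef_rot: [0.723, 0.691, 0.0, 0.0]
ft_force: [-0.4, 0.3, 0.0]
width: 0.0524
grip_force: 0.0
```

arm_command --xyz '[[0, 0, 0], [0, 0, 0], [0, 0, 0], [0, 0, 0], [0, 0, 0], [0, 0, 0], [0, 0, 0], [0, 0, 0]]' --rot '[[0, 0, 0], [0, 0, 0], [0, 0, 0], [0, 0, 0], [0, 0, 0], [0, 0, 0], [0, 0, 0], [0, 0, 0]]' --grip 0 --squeeze 50

```text
time: 10.52
ee_pos: [0.4541, -0.0056, 0.0483]
eef_rot: [0.723, 0.691, 0.001, 0.0]
ft_force: [3.4, 0.6, 0.2]
width: 0.0226
grip_force: 50.0
```

arm_command --xyz '[[0, 0, 0.005], [0, 0, 0.012], [0, 0, 0.025], [0, 0, 0.04], [0, 0, 0.055], [0, 0, 0.065], [0, 0, 0.065], [0, 0, 0.065], [0, 0, 0.065]]' --rot '[[0, 0, 0], [0, 0, 0], [0, 0, 0], [0, 0, 0], [0, 0, 0], [0, 0, 0], [0, 0, 0], [0, 0, 0], [0, 0, 0]]'

```text
time: 11.27
ee_pos: [0.4527, -0.0057, 0.1121]
eef_rot: [0.723, 0.691, -0.001, -0.0]
ft_force: [-0.2, 0.4, -4.9]
width: 0.0228
grip_force: 50.0
```

arm_command --xyz '[[0.01, 0.006, 0], [0.03, 0.018, 0], [0.055, 0.033, 0], [0.08, 0.048, 0], [0.105, 0.063, 0], [0.13, 0.078, 0], [0.155, 0.093, 0], [0.175, 0.105, 0], [0.188, 0.114, 0], [0.188, 0.114, 0], [0.188, 0.114, 0], [0.188, 0.114, 0], [0.188, 0.114, -0.02], [0.188, 0.114, -0.035]]' --rot '[[0, 0, 0], [0, 0, 0], [0, 0, 0], [0, 0, 0], [0, 0, 0], [0, 0, 0], [0, 0, 0], [0, 0, 0], [0, 0, 0], [0, 0, 0], [0, 0, 0], [0, 0, 0], [0, 0, 0], [0, 0, 0]]'

```text
time: 12.43
ee_pos: [0.641, 0.1075, 0.0777]
eef_rot: [0.724, 0.69, 0.0, 0.0]
ft_force: [-0.9, -0.1, -5.8]
width: 0.0223
grip_force: 50.0
```

arm_command --xyz '[[0, 0, -0.008], [0, 0, -0.015], [0, 0, -0.021], [0, 0, -0.026], [0, 0, -0.029], [0, 0, -0.03], [0, 0, -0.03]]' --rot '[[0, 0, 0], [0, 0, 0], [0, 0, 0], [0, 0, 0], [0, 0, 0], [0, 0, 0], [0, 0, 0]]'

```text
time: 13.02
ee_pos: [0.6417, 0.1084, 0.0484]
eef_rot: [0.723, 0.691, 0.0, 0.0]
ft_force: [-0.7, -0.5, -3.7]
width: 0.0226
grip_force: 50.0
```

```bash
python3 - <<'E'
from h import *
print(r.read_state()['ee_pos'])
im=snap('side','s7.png'); cv2.imwrite('pics/s7c.png',cv2.resize(cv2.imread('pics/s7.png')[110:230,310:450],None,fx=5,fy=5))
E
```

```text
[0.64168653 0.10835179 0.04843611]
```

View pics/s7c.png

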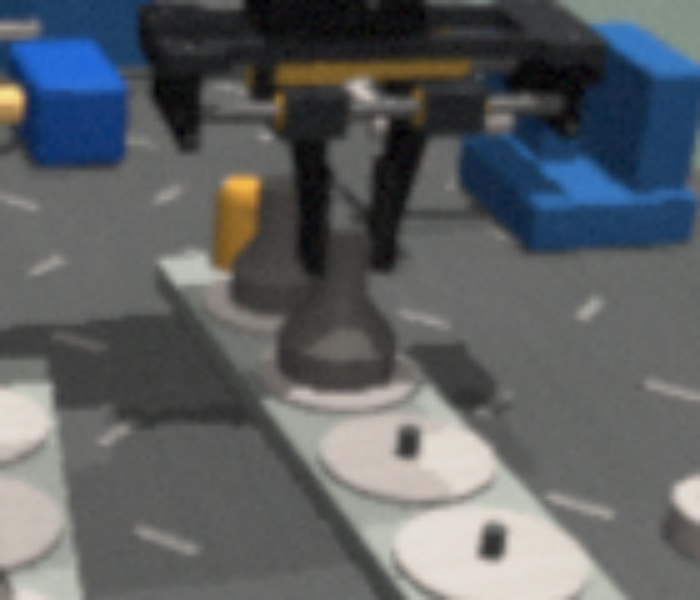

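The large cone is over the second peg and resting. I release it and go to the small one.

arm_command --xyz '[[0, 0, 0], [0, 0, 0], [0, 0, 0], [0, 0, 0], [0, 0, 0.02], [0, 0, 0.045], [0, 0, 0.07], [-0.022, -0.02, 0.07], [-0.05, -0.046, 0.07], [-0.078, -0.072, 0.07], [-0.105, -0.098, 0.07], [-0.132, -0.123, 0.07], [-0.16, -0.149, 0.07], [-0.183, -0.17, 0.07], [-0.197, -0.183, 0.07], [-0.2025, -0.188, 0.07], [-0.2025, -0.188, 0.07], [-0.2025, -0.188, 0.07], [-0.2025, -0.188, 0.07]]' --rot '[[0, 0, 0], [0, 0, 0], [0, 0, 0], [0, 0, 0], [0, 0, 0], [0, 0, 0], [0, 0, 0], [0, 0, 0], [0, 0, 0], [0, 0, 0], [0, 0, 0], [0, 0, 0], [0, 0, 0], [0, 0, 0], [0, 0, 0], [0, 0, 0], [0, 0, 0], [0, 0, 0], [0, 0, 0]]' --grip 0.6

```text
time: 14.65
ee_pos: [0.4399, -0.0786, 0.1182]
eef_rot: [0.723, 0.691, 0.0, 0.0]
ft_force: [-0.0, 0.7, 0.1]
width: 0.0521
grip_force: 0.0
```

arm_command --xyz '[[0, 0, -0.025], [0, 0, -0.045], [0, 0, -0.062], [0, 0, -0.072], [0, 0, -0.077], [0, 0, -0.077], [0, 0, -0.077]]' --rot '[[0, 0, 0], [0, 0, 0], [0, 0, 0], [0, 0, 0], [0, 0, 0], [0, 0, 0], [0, 0, 0]]'

```text
time: 15.23
ee_pos: [0.4395, -0.0795, 0.0414]
eef_rot: [0.723, 0.691, 0.0, 0.0]
ft_force: [-0.2, 0.2, -0.1]
width: 0.052
grip_force: 0.0
```

arm_command --xyz '[[0, 0, 0], [0, 0, 0], [0, 0, 0], [0, 0, 0], [0, 0, 0], [0, 0, 0], [0, 0, 0], [0, 0, 0]]' --rot '[[0, 0, 0], [0, 0, 0], [0, 0, 0], [0, 0, 0], [0, 0, 0], [0, 0, 0], [0, 0, 0], [0, 0, 0]]' --grip 0 --squeeze 40

```text
time: 15.9
ee_pos: [0.4392, -0.0797, 0.0412]
eef_rot: [0.723, 0.691, 0.0, 0.0]
ft_force: [0.1, 0.4, 2.1]
width: 0.0227
grip_force: 40.0
```

```bash
python3 - <<'E'
from h import *
print(r.read_state()['ee_pos'])
im=snap('side','s8.png'); cv2.imwrite('pics/s8c.png',cv2.resize(cv2.imread('pics/s8.png')[110:290,250:450],None,fx=3.3,fy=3.3))
E
```

```text
[ 0.43915941 -0.07965346  0.04117285]
```

View pics/s8c.png

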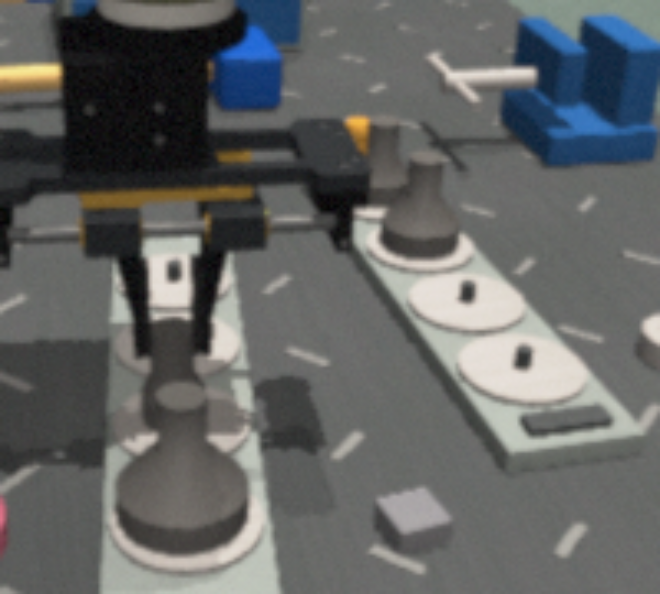

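The medium and large cones stand upright on places 1 and 2, and the fingers hold the small cone at crop (172,340). I lift it and place it on the third peg.

arm_command --xyz '[[0, 0, 0.005], [0, 0, 0.012], [0, 0, 0.025], [0, 0, 0.04], [0, 0, 0.055], [0, 0, 0.065], [0, 0, 0.065], [0, 0, 0.065], [0, 0, 0.065]]' --rot '[[0, 0, 0], [0, 0, 0], [0, 0, 0], [0, 0, 0], [0, 0, 0], [0, 0, 0], [0, 0, 0], [0, 0, 0], [0, 0, 0]]'

```text
time: 16.7
ee_pos: [0.4383, -0.0795, 0.1053]
eef_rot: [0.723, 0.691, -0.0, -0.0]
ft_force: [-0.1, 0.4, -1.2]
width: 0.0225
grip_force: 40.0
```

arm_command --xyz '[[0.01, 0.005, 0], [0.03, 0.015, 0], [0.055, 0.028, 0], [0.082, 0.041, 0], [0.109, 0.055, 0], [0.136, 0.069, 0], [0.163, 0.083, 0], [0.186, 0.095, 0], [0.202, 0.102, 0], [0.2075, 0.105, 0], [0.2075, 0.105, 0], [0.2075, 0.105, 0], [0.2075, 0.105, 0], [0.2075, 0.105, -0.02], [0.2075, 0.105, -0.035]]' --rot '[[0, 0, 0], [0, 0, 0], [0, 0, 0], [0, 0, 0], [0, 0, 0], [0, 0, 0], [0, 0, 0], [0, 0, 0], [0, 0, 0], [0, 0, 0], [0, 0, 0], [0, 0, 0], [0, 0, 0], [0, 0, 0], [0, 0, 0]]'

```text
time: 17.95
ee_pos: [0.6461, 0.0246, 0.0712]
eef_rot: [0.724, 0.69, 0.001, 0.0]
ft_force: [-1.0, 0.6, -2.9]
width: 0.0223
grip_force: 40.0
```

arm_command --xyz '[[0, 0, -0.008], [0, 0, -0.015], [0, 0, -0.021], [0, 0, -0.026], [0, 0, -0.029], [0, 0, -0.03], [0, 0, -0.03]]' --rot '[[0, 0, 0], [0, 0, 0], [0, 0, 0], [0, 0, 0], [0, 0, 0], [0, 0, 0], [0, 0, 0]]'

```text
time: 18.53
ee_pos: [0.6467, 0.0253, 0.0414]
eef_rot: [0.723, 0.691, 0.0, 0.0]
ft_force: [0.2, -0.2, -2.0]
width: 0.0226
grip_force: 40.0
```

arm_command --xyz '[[0, 0, 0], [0, 0, 0], [0, 0, 0], [0, 0, 0], [0, 0, 0.02], [0, 0, 0.045], [0, 0, 0.075], [-0.023, -0.02, 0.075], [-0.05, -0.044, 0.075], [-0.08, -0.07, 0.075], [-0.11, -0.097, 0.075], [-0.138, -0.122, 0.075], [-0.166, -0.146, 0.075], [-0.19, -0.168, 0.075], [-0.207, -0.183, 0.075], [-0.215, -0.1895, 0.075], [-0.215, -0.1895, 0.075], [-0.215, -0.1895, 0.075], [-0.215, -0.1895, 0.075]]' --rot '[[0, 0, 0], [0, 0, 0], [0, 0, 0], [0, 0, 0], [0, 0, 0], [0, 0, 0], [0, 0, 0], [0, 0, 0], [0, 0, 0], [0, 0, 0], [0, 0, 0], [0, 0, 0], [0, 0, 0], [0, 0, 0], [0, 0, 0], [0, 0, 0], [0, 0, 0], [0, 0, 0], [0, 0, 0]]' --grip 0.6

```text
time: 20.12
ee_pos: [0.4326, -0.163, 0.1162]
eef_rot: [0.723, 0.691, 0.0, 0.0]
ft_force: [-0.4, 1.1, 0.6]
width: 0.0521
grip_force: 0.0
```

arm_command --xyz '[[0, 0, -0.02], [0, 0, -0.036], [0, 0, -0.05], [0, 0, -0.059], [0, 0, -0.0635], [0, 0, -0.0635], [0, 0, -0.0635]]' --rot '[[0, 0, 0], [0, 0, 0], [0, 0, 0], [0, 0, 0], [0, 0, 0], [0, 0, 0], [0, 0, 0]]'

```text
time: 20.7
ee_pos: [0.4319, -0.164, 0.0528]
eef_rot: [0.723, 0.691, -0.0, 0.0]
ft_force: [1.3, 0.5, 0.4]
width: 0.0522
grip_force: 0.0
```

arm_command --xyz '[[0, 0, 0], [0, 0, 0], [0, 0, 0], [0, 0, 0], [0, 0, 0], [0, 0, 0], [0, 0, 0], [0, 0, 0]]' --rot '[[0, 0, 0], [0, 0, 0], [0, 0, 0], [0, 0, 0], [0, 0, 0], [0, 0, 0], [0, 0, 0], [0, 0, 0]]' --grip 0 --squeeze 58

```text
time: 21.37
ee_pos: [0.4322, -0.1642, 0.0529]
eef_rot: [0.723, 0.691, 0.001, 0.001]
ft_force: [3.8, -0.1, 0.8]
width: 0.0224
grip_force: 58.0
```

```bash
python3 - <<'E'
from h import *
print(r.read_state()['ee_pos'])
im=snap('side','s9.png'); cv2.imwrite('pics/s9c.png',cv2.resize(cv2.imread('pics/s9.png')[110:310,230:450],None,fx=3,fy=3))
E
```

```text
[ 0.43221645 -0.16419199  0.05286372]
```

View pics/s9c.png

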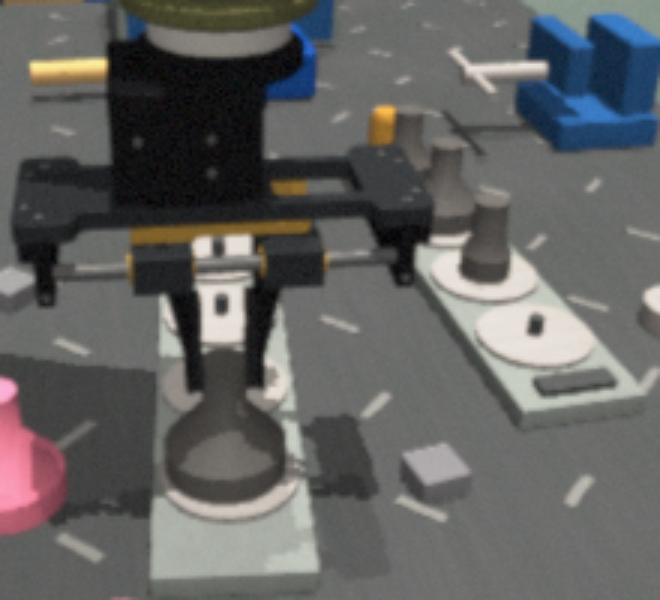

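Three cones are upright in order on the run rack, and the largest is gripped at crop (225,370). I move it to the fourth peg.

arm_command --xyz '[[0, 0, 0.005], [0, 0, 0.012], [0, 0, 0.025], [0, 0, 0.04], [0, 0, 0.055], [0, 0, 0.065], [0, 0, 0.065], [0, 0, 0.065], [0, 0, 0.065]]' --rot '[[0, 0, 0], [0, 0, 0], [0, 0, 0], [0, 0, 0], [0, 0, 0], [0, 0, 0], [0, 0, 0], [0, 0, 0], [0, 0, 0]]'

```text
time: 22.17
ee_pos: [0.4306, -0.1639, 0.1166]
eef_rot: [0.723, 0.691, -0.0, -0.001]
ft_force: [-0.6, 0.6, -5.8]
width: 0.0223
grip_force: 58.0
```

arm_command --xyz '[[0.01, 0.005, 0], [0.03, 0.015, 0], [0.052, 0.025, 0], [0.078, 0.038, 0], [0.104, 0.05, 0], [0.13, 0.063, 0], [0.156, 0.075, 0], [0.182, 0.088, 0], [0.204, 0.098, 0], [0.215, 0.103, 0], [0.2195, 0.1055, 0], [0.2195, 0.1055, 0], [0.2195, 0.1055, 0], [0.2195, 0.1055, 0], [0.2195, 0.1055, -0.02], [0.2195, 0.1055, -0.035]]' --rot '[[0, 0, 0], [0, 0, 0], [0, 0, 0], [0, 0, 0], [0, 0, 0], [0, 0, 0], [0, 0, 0], [0, 0, 0], [0, 0, 0], [0, 0, 0], [0, 0, 0], [0, 0, 0], [0, 0, 0], [0, 0, 0], [0, 0, 0], [0, 0, 0]]'

```text
time: 23.5
ee_pos: [0.6507, -0.0594, 0.0826]
eef_rot: [0.724, 0.69, 0.001, 0.0]
ft_force: [-0.6, 0.6, -6.4]
width: 0.0224
grip_force: 58.0
```

arm_command --xyz '[[0, 0, -0.008], [0, 0, -0.015], [0, 0, -0.021], [0, 0, -0.026], [0, 0, -0.029], [0, 0, -0.03], [0, 0, -0.03]]' --rot '[[0, 0, 0], [0, 0, 0], [0, 0, 0], [0, 0, 0], [0, 0, 0], [0, 0, 0], [0, 0, 0]]'

```text
time: 24.08
ee_pos: [0.6512, -0.0587, 0.0529]
eef_rot: [0.723, 0.691, 0.0, 0.0]
ft_force: [0.1, -0.0, -5.1]
width: 0.0221
grip_force: 58.0
```

arm_command --xyz '[[0, 0, -0.001], [0, 0, -0.001]]' --rot '[[0, 0, 0], [0, 0, 0]]'

```text
time: 24.25
ee_pos: [0.6514, -0.0587, 0.0527]
eef_rot: [0.723, 0.691, 0.001, 0.0]
ft_force: [-2.5, 1.0, 4.8]
width: 0.0221
grip_force: 58.0
```

arm_command --xyz '[[0, 0, 0], [0, 0, 0], [0, 0, 0], [0, 0, 0], [0, 0, 0.02], [0, 0, 0.045], [0, 0, 0.08], [0, 0, 0.11], [-0.02, -0.02, 0.13], [-0.04, -0.05, 0.13], [-0.07, -0.08, 0.13], [-0.1, -0.11, 0.13], [-0.12, -0.14, 0.13], [-0.14, -0.17, 0.13], [-0.16, -0.2, 0.13], [-0.16, -0.2, 0.13], [-0.16, -0.2, 0.13]]' --rot '[[0, 0, 0], [0, 0, 0], [0, 0, 0], [0, 0, 0], [0, 0, 0], [0, 0, 0], [0, 0, 0], [0, 0, 0], [0, 0, 0], [0, 0, 0], [0, 0, 0], [0, 0, 0], [0, 0, 0], [0, 0, 0], [0, 0, 0], [0, 0, 0], [0, 0, 0]]' --grip 0.6

```text
time: 25.67
ee_pos: [0.4897, -0.2608, 0.1819]
eef_rot: [0.725, 0.689, 0.0, 0.0]
ft_force: [0.9, 1.1, 0.6]
width: 0.0521
grip_force: 0.0
```

```bash
python3 - <<'E'
from h import *
im=snap('side','s10.png'); snap('top','t10.png')
a=cv2.resize(cv2.imread('pics/s10.png')[120:260,320:460],None,fx=4,fy=4)
b=cv2.resize(cv2.imread('pics/t10.png')[80:220,130:390],(800,431))
cv2.imwrite('pics/s10c.png',a);cv2.imwrite('pics/t10c.png',b)
for l in ['cone_small','cone_medium','cone_large','cone_largest']:
    print(l,[(w('side',d['at']).round(3),round(d['conf'],2)) for d in r.spot_point(l,'side')])
E
```

```text
cone_small [(array([0.647, 0.019, 0.016]), 0.58)]
cone_medium [(array([0.637, 0.194, 0.017]), 0.8)]
cone_large [(array([0.64 , 0.109, 0.011]), 0.82), (array([0.632, 0.249, 0.013]), 0.44)]
cone_largest [(array([ 0.653, -0.06 ,  0.016]), 0.95), (array([ 0.368, -0.314, -0.   ]), 0.94), (array([ 0.277, -0.25 , -0.005]), 0.79), (array([ 0.312, -0.148,  0.   ]), 0.58)]
```

View pics/s10c.png

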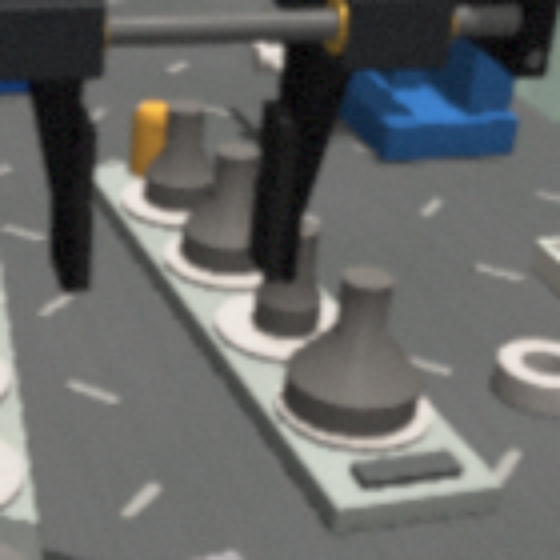

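View pics/t10c.png

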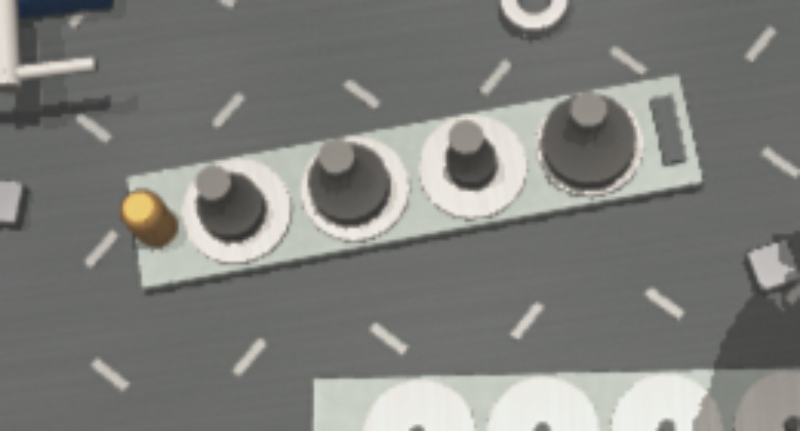

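Both views show all four cones upright, down and centred on their discs. From the post the order is medium (215,185), large (338,158), small (465,138) and largest (588,110) in the top crop.

```bash
python3 -c "
from bench import r
print(r.close_job())"
```

```text
the job is handed in; nothing more can be done
None
```

I moved all four cones to the run rack and handed the job in at about 26 s; from the stop post they stand medium, large, small, largest, each upright and fully down over its peg in the final pictures.

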